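# Nip a leaded panel tight with the ratchet clamp

### The arm

A 7-joint arm with a two-finger parallel gripper is mounted at the origin on the work surface. World frame = base frame: x ahead of the robot, y to its left, z up, the work surface at z = 0. Lengths are in m, angles in rad, forces in N, time in s.
With the tool pointing down it reaches from about 0.425 to 1.025 m from the base axis. Payload 3.6 kg.
Tool frame: the origin (TCP) lies at the very end of the fingers, on their centre line; the grasp point (between the pads) lies 19 mm behind it (ctrl.pinch_z is the distance from the TCP to the grasp point, in m); z points along the fingers, y is the line along which they close (so a half turn about z gives the same grasp; the last joint's range is limited). The gripper opens to 85 mm and grips with 20 to 120 N. Pads are 22 mm wide; open, the fingers measure 114 mm over their backs; the gripper's body (76 mm by 85 mm) begins 54 mm behind the grasp point. The pads swing forward as they close: fully open they stand 13 mm farther back than shut.
Start: joints at [1.075, 0.591, 0.048, 1.609, -0.033, 0.943, -0.034], TCP at [0.284, -0.667, 0.231] pointing down, gripper open.
Joint ranges: [-2.69, 2.69], [-0.47, 2.24], [-1.27, 1.36], [0.19, 2.51], [-1.53, 4.68], [0.08, 2.07], [-3.09, 3.09]. Speed limits (rad/s): [2.57, 2.57, 3.14, 3.14, 3.14, 3.14, 3.14].

### API

Orientations are given as [roll, pitch, yaw] about the fixed x, y, z axes, in that order (R = Rz(yaw) Ry(pitch) Rx(roll)).
In Python, from workcell import ctrl, viewer gives the robot as it stands.
- The arm moves only by the shell command python3 -m pendant 'ROWS'. ROWS is rows parted by semicolons, their numbers by spaces, 1 to 10 of them, each of 5 numbers: the opening from 0.0 (shut) to 1.0 (fully open), then dx, dy, dz in m, then a turn about the tool's z in rad; each row is the pose to reach, as a shift and turn from the pose commanded when the command began, along the tool's axes at that moment; what a row does not reach only later rows make up. A row lasts 1/10 s, in which the tool goes at most 0.05 m and 0.15 rad, less where a joint would pass 70% of its speed; a pose out of reach is approached as far as the arm can. The fingers move at their own pace and stop on an object; the grip force is fixed at half the most. Time passes only in rows, so rows that do not move let the fingers close. It prints the time, the measured TCP pose, the force, the opening and the grip force at its end.
- ctrl.get_obs(): the state, without advancing time (a new reading comes with each control period).
- viewer.snapshot(name): name is "scene" or "top" or "wrist"; returns the picture (480x640x3 uint8, blue, green, red); there is no depth.
- viewer.camera_info(name): a dict with "vertical_fov" (degrees; the focal length in pixels is half the picture's height over the tangent of half this angle, whatever the lens; pixels are square), "cx", "cy" (the principal point, pixels), "eye" and "orientation" of the camera in the world. Camera axes: x right, y down, z forward; pixel columns grow to the right and rows downward; lengths in m; the calibration is good to about 2 mm. A picture is of the moment at which its call begins: read the wrist's pose just before it. camera_info takes no time and is no camera call; for the wrist camera it gives the pose at the moment of the call.
- ctrl.finish_job(): hands the job in; it is judged then, once.
Trained networks look in the newest picture that a camera, given by its name, has taken for a name from the list of things; names that differ only in an ending like _2 or _b are one class to them, and where a whole thing is asked for, a point or a joint stands for the part that bears it (a point fixed in the world has none). Each returns a list of dicts, best first, with "conf" (0 to 1); they miss things now and then, are a little off and sometimes report something else, mostly with a low value. They report only what shows in the picture. A call takes as long as a camera call. They do not tell look-alikes from the thing itself.
- viewer.look_for(camera, query): "at" ([column, row] in pixels, amid what is visible of it).
The state is a dict: "clock": time; "joint_positions": joint angles; "qvel": joint speeds; "joint_efforts": joint torques, N m; "tool_pos": TCP position; "ee_rot": TCP orientation; "wrist_force": force on the tool from outside, world axes, zero at the start; "torque": the same for the moment, N m; "finger_gap": opening from 0.0 (shut) to 1.0 (fully open); "grasp_force": force on a finger pad.
Only numpy, scipy, OpenCV 4.12 (cv2) and the standard library are available. Lean on these libraries where they do the work, as an engineer would, in place of code of your own. Each camera call takes 0.05 s, during which the arm holds its last target. There are 200 camera calls.

### The job

Stand the small wooden packing block on the board between the clamp's steel shoe and the framed leaded panel, squarely in front of the shoe with its broad face to the panel, and let go of it. Then hold the clamp's lever by its upright handle and pump it in full strokes: each click drives the shoe one tooth, taking up the slack and pushing block and panel home against the wooden fence. When the lever clearly stiffens because the panel is nipped, give it just one more click, for a second may crack the glass, then let go of the lever; leave everything else on the bench where it is.

Things in the scene. Friction and masses are not known exactly. Their poses are not given: they have to be found in the camera images.
- fixture: Board with ratchet clamp, fixed; brown, 320 x 470 x 12 mm. Origin at bench level on the clamp axis (board top z = +12 mm); clamp pushes along +y at x = 0. Steel shoe 36 mm wide, up to 19 mm above the board, its face starts anywhere from y = -18 to +12 mm (the gap to the panel is over 28 mm). Behind it the pinned bar and the lever, to y = -236 mm.
- fence: Dark wooden fence screwed to the board, 250 (x) x 26 x 22 mm, square to the clamp axis. Origin on the board, in the middle of the face that stops the panel, which looks to -y; the face lies at the fixture's y = 185 to 193 mm.
- panel: Leaded glass panel in a pale wooden frame, 170 (x) x 140 (y) x 15 mm, about 0.45 kg, loose on the board; origin centre of underside, near edge (to the shoe) at y = -70 mm. Starts up to 3 mm short of the fence; home with its far edge (y = +70 mm) at the fence's face. Nipped between shoe and fence it cracks above 38 N; 18 to 34 N is right. Sliding panel and block takes 2 to 4 N.
- block: Packing block of pale wood, 50 (x) x 22 (y) x 36 (z) mm, 35 g, standing upright on the bench left or right of the board; origin centre of underside. In place its 50 mm side lies along the fixture's x (grasped over the 50 mm the fingers stay clear of shoe and panel), centred on x = 0, close before the panel's near edge.
- pivot (a point): Point on the lever's upright hinge axis, at the height of the handle's middle (80 mm above the bench).
- handle (a point): Middle of the lever's black upright round handle, 20 mm in diameter, from 45 to 113 mm above the bench; 130 mm from the hinge axis, on the robot's side of the clamp. The handle swings level about the pivot.
- lever (a joint): Swing 0 to 0.29 rad between hard stops; 0 = handle drawn back (fixture -y), grows towards the fence (+y), clockwise from above; at 0.145 the handle points to fixture -x. A full stroke (begun below 0.04, ended above 0.275) clicks the bar one 8 mm tooth, the first maybe less; no return spring. Pull at the handle: 0.35 x shoe force + about 1 N. Shoe is sprung: 10 N at first bite, 13 N more a tooth.
- offcut: Bystander: flat pale wood offcut 75 x 45 x 14 mm on the bench to the side; origin under its centre. It and the block may have changed sides.
- jar: Bystander: glass jar with steel lid, 56 mm in diameter, 75 mm tall; origin under its centre.
- weight: Bystander: dark steel paperweight with a knob, 60 mm in diameter, 52 mm tall; origin under its centre.
- came: Bystander: straight metal came offcut 10 x 110 x 8 mm on the board beyond the panel; origin under its centre.
- brush: Bystander: brush 160 mm long lying on the board on the robot's side of the panel; origin at its underside.
- tin: Bystander: small metal tin 50 x 35 x 22 mm on the board beyond the clamp; origin under its centre.
Not all that is in view belongs to the job. Leave any green or orange look-alike of the block alone.

How it is judged:
By the outcome, as a careful person would: the job done as asked, in the order asked, and still so for the second after the job is handed in, with the robot touching nothing.
It also fails if it takes over 72 s, if anything falls off the work surface, if the arm or the gripper's body presses on something with over 40 N, if the wrist force passes 120 N, or if a joint passes its speed limit or range.

## Working session

There is one attempt and no reset: what is moved stays moved. The work goes in short steps, Python scripts to look and compute and a shell command to move; the robot and the scene stay as the last step left them, time stands still between calls to the robot, and variables do not carry over. Pictures are saved under pics/ and viewed, at most 10 in all, crops included, and the job is handed in when it is done.

```bash
mkdir -p pics; ls; cat > h.py <<'E'
import numpy as np, cv2
from workcell import ctrl, viewer
from scipy.spatial.transform import Rotation as R
def cam(n):
    i=viewer.camera_info(n); o=np.array(i["orientation"],float)
    M=o if o.shape==(3,3) else (R.from_euler('xyz',o).as_matrix() if o.size==3 else None)
    return np.array(i["eye"]),M,240/np.tan(np.radians(i["vertical_fov"])/2),i["cx"],i["cy"]
def ground(n,px,z,c=None):
    e,M,f,cx,cy=c or cam(n); d=M@np.array([(px[0]-cx)/f,(px[1]-cy)/f,1]); return e+d*(z-e[2])/d[2]
def proj(n,P,c=None):
    e,M,f,cx,cy=c or cam(n); q=M.T@(np.array(P)-e); return np.array([cx+f*q[0]/q[2],cy+f*q[1]/q[2]])
E
python3 - <<'E'
from h import *
for n in("scene","top","wrist"):
    print(n,viewer.camera_info(n)); cv2.imwrite(f"pics/{n}0.png",viewer.snapshot(n))
for n in("top","scene"):
  for q in["block","handle","pivot","fence","panel","offcut","fixture"]:
    print(n,q,[(np.round(d["at"]).tolist(),round(d["conf"],2)) for d in viewer.look_for(n,q)][:3])
print(ctrl.get_obs(),ctrl.pinch_z)
E
```

```text
pics
scene {'vertical_fov': 50.37636217973241, 'cx': 319.2015806973641, 'cy': 238.9074177393517, 'eye': array([0.96830496, 0.48485465, 1.06275718]), 'orientation': array([-2.60579747,  0.01535565,  2.43237685])}
top {'vertical_fov': 48.03637736462573, 'cx': 327.8908130937657, 'cy': 248.16053083474097, 'eye': array([0.35889528, 0.02782323, 1.54967396]), 'orientation': array([-2.97019767,  0.00475679, -1.59123761])}
wrist {'vertical_fov': 70.37746773496308, 'cx': 320.18878910820473, 'cy': 237.3570626034814, 'eye': array([ 0.35938989, -0.6341658 ,  0.37261981]), 'orientation': array([ 2.81675793,  0.00293541, -1.16922881])}
top block [([195.0, 307.0], 0.7), ([226.0, 309.0], 0.67), ([166.0, 302.0], 0.49)]
top handle [([374.0, 239.0], 0.72)]
top pivot [([364.0, 242.0], 0.91), ([482.0, 309.0], 0.64)]
top fence [([274.0, 261.0], 0.96)]
top panel [([305.0, 253.0], 0.61)]
top offcut [([480.0, 310.0], 0.8)]
top fixture [([361.0, 243.0], 0.88)]
scene block [([456.0, 298.0], 0.77), ([508.0, 364.0], 0.74), ([482.0, 331.0], 0.73)]
scene handle [([272.0, 216.0], 0.61), ([279.0, 241.0], 0.54)]
scene
[... 251 characters left out ...]
07552282,  0.5911569 ,  0.04839215,  1.60848354, -0.03338126,
        0.94268437, -0.03368063]), 'qvel': array([ 1.12039594e-04,  6.97458077e-05, -1.33973355e-05,  1.38383065e-03,
       -1.10652812e-03,  9.80128057e-05, -1.92418198e-03]), 'joint_efforts': array([ 3.11962431e-04, -5.48601294e+01,  1.54654395e+00, -1.98536789e+01,
        9.35350108e-03,  1.32575165e-03, -5.04481960e-06]), 'tool_pos': array([ 0.28354699, -0.66727376,  0.23133953]), 'ee_rot': array([ 3.14152047e+00, -4.94915180e-05,  4.01785114e-01]), 'wrist_force': array([-0.38798197, -1.64020995,  0.74559234]), 'torque': array([0.05798331, 0.00537426, 0.01241306]), 'grasp_force': 0.0, 'finger_gap': 1.0002378882912857} 0.0187
```

```bash
python3 - <<'E'
import cv2
a=cv2.imread("pics/top0.png"); cv2.imwrite("pics/top0c.png",cv2.resize(a[150:390,140:540],(800,480),interpolation=cv2.INTER_CUBIC))
E
```

```text
(no output)
```

View pics/top0c.png

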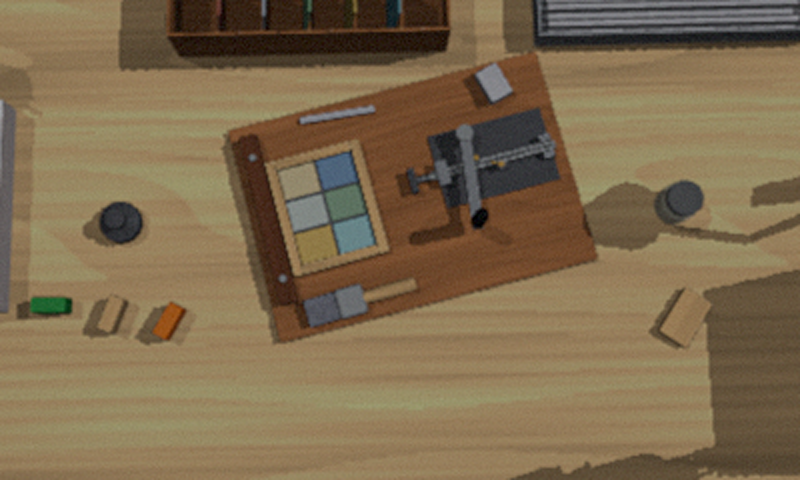

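View pics/scene0.png

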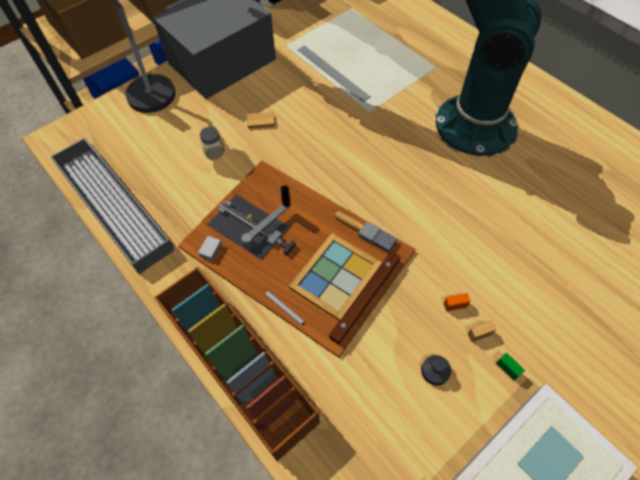

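```bash
python3 - <<'E'
from h import *
g=lambda p,z:np.round(ground("top",[140+p[0]/2,150+p[1]/2],z)[:2],4)
print("block",g((112,314),.036/2), ground("scene",(482,331),.018)[:2])
print("board corners",[g(p,.012).tolist() for p in((228,131),(538,54),(597,260),(278,342))])
print("handle top",g((480,214),.113),"pivot",g((465,132),.07))
print("panel corners",[g(p,.027).tolist() for p in((265,162),(358,141),(389,250),(297,274))])
print("shoe",g((415,180),.03), "fence",g((238,140),.034),g((287,303),.034))
# align measures to the fixture frame
E
```

```text
block [0.4628 0.4071] [0.4633946  0.40683938]
board corners [[0.7269, 0.2442], [0.834, -0.215], [0.5258, -0.2853], [0.4188, 0.1724]]
handle top [ 0.5805 -0.1105] pivot [ 0.7043 -0.0979]
panel corners [[0.6762, 0.1885], [0.7044, 0.0538], [0.5447, 0.0125], [0.5132, 0.1436]]
shoe [ 0.6446 -0.0271] fence [0.708  0.2266] [0.472  0.1574]
```

```bash
r="1 .55 -.437 -.08 -1.4"; python3 -m pendant '1 .55 -.437 -.08 -1.4;1 .55 -.437 -.08 -1.4;1 .55 -.437 -.08 -1.4;1 .55 -.437 -.08 -1.4;1 .55 -.437 -.08 -1.4;1 .55 -.437 -.08 -1.4;1 .55 -.437 -.08 -1.4;1 .55 -.437 -.08 -1.4;1 .55 -.437 -.08 -1.4;1 .55 -.437 -.08 -1.4'
python3 - <<'E'
from h import *
o=ctrl.get_obs();print(o["tool_pos"],o["ee_rot"],o["joint_positions"])
E
```

```text
clock: 1.85
tool_pos: [0.5213, -0.2291, 0.2885]
ee_rot: [3.141, 0.001, 1.805]
wrist_force: [-0.2, -0.4, -0.0]
finger_gap: 0.999
grasp_force: 0.0
[ 0.52129663 -0.22910776  0.2884884 ] [3.14102272e+00 6.08658765e-04 1.80508449e+00] [ 0.64028172  0.35400475 -0.39880009  1.89400727  0.16962961  0.92549536
  0.39562258]
```

```bash
python3 -m pendant '1 .152 .137 -.022 0;1 .152 .137 -.022 0;1 .152 .137 -.022 0;1 .152 .137 -.022 0;1 .152 .137 -.022 0;1 .152 .137 -.022 0'
python3 - <<'E'
from h import *
np.save("camA.npy",np.array(cam("wrist"),dtype=object),allow_pickle=True)
cv2.imwrite("pics/wA.png",viewer.snapshot("wrist"))
E
```

```text
clock: 2.45
tool_pos: [0.62, -0.0487, 0.3102]
ee_rot: [3.14, -0.001, 1.806]
wrist_force: [0.1, -0.7, -1.0]
finger_gap: 1.002
grasp_force: 0.0
```

View pics/wA.png

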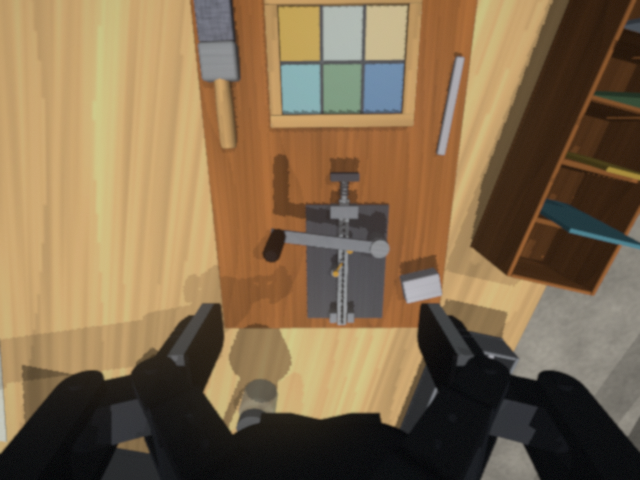

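```bash
python3 - <<'E'
from h import *
c=tuple(np.load("camA.npy",allow_pickle=True)); print(c[0])
g=lambda p,z:ground("wrist",p,z,c)[:2]
P={k:g(*v) for k,v in dict(bl=((223,328),.012),br=((440,327),.012),pl=((271,129),.027),pr=((413,126),.027),shoeL=((331,173),.031),shoeR=((359,173),.031),bar=((342,320),.03),hand=((278,236),.113),piv=((380,249),.07)).items()}
print({k:v.round(4).tolist() for k,v in P.items()})
b=P['br']-P['bl']; p=P['pr']-P['pl']
print("board w",np.linalg.norm(b),"yaw",np.arctan2(b[1],b[0]),"panel w",np.linalg.norm(p),"yaw",np.arctan2(p[1],p[0]))
yaw=.229; X=np.array([np.cos(yaw),np.sin(yaw)]);Y=np.array([-X[1],X[0]])
print({k:(round(v@X,4),round(v@Y,4)) for k,v in P.items()})
E
```

```text
[0.6015522  0.03136777 0.45263679]
{'bl': [0.5275, -0.2849], 'br': [0.843, -0.2074], 'pl': [0.5458, 0.0119], 'pr': [0.7092, 0.0546], 'shoeL': [0.6277, -0.0214], 'shoeR': [0.6611, -0.0133], 'bar': [0.6934, -0.2193], 'hand': [0.5844, -0.0878], 'piv': [0.7043, -0.0904]}
board w 0.3248586513495731 yaw 0.24095736032430912 panel w 0.16895733655672815 yaw 0.2554846647719824
{'bl': (np.float64(0.449), np.float64(-0.3972)), 'br': (np.float64(0.7739), np.float64(-0.3933)), 'pl': (np.float64(0.5342), np.float64(-0.1123)), 'pr': (np.float64(0.7031), np.float64(-0.1078)), 'shoeL': (np.float64(0.6064), np.float64(-0.1633)), 'shoeR': (np.float64(0.6408), np.float64(-0.1631)), 'bar': (np.float64(0.6256), np.float64(-0.371)), 'hand': (np.float64(0.5492), np.float64(-0.2181)), 'piv': (np.float64(0.6654), np.float64(-0.248))}
```

```bash
python3 -m pendant '1 .427 -.093 .09 .766;1 .427 -.093 .09 .766;1 .427 -.093 .09 .766;1 .427 -.093 .09 .766;1 .427 -.093 .09 .766;1 .427 -.093 .09 .766;1 .427 -.093 .09 .766;1 .427 -.093 .09 .766;1 .427 -.093 .09 .766;1 .427 -.093 .09 .766'
python3 - <<'E'
from h import *
np.save("camB.npy",np.array(cam("wrist"),dtype=object),allow_pickle=True)
a=viewer.snapshot("wrist");cv2.imwrite("pics/wB.png",a)
print(ctrl.get_obs()["joint_positions"].round(2))
p=proj("wrist",[.463,.407,.018]).round().astype(int);print(p)
E
```

```text
clock: 3.5
tool_pos: [0.4271, 0.3477, 0.2192]
ee_rot: [-3.138, -0.001, 1.044]
wrist_force: [0.1, -0.7, 0.5]
finger_gap: 0.999
grasp_force: 0.0
[-0.49  0.41 -0.36  2.    0.2   0.76 -1.49]
[318 136]
```

View pics/wB.png

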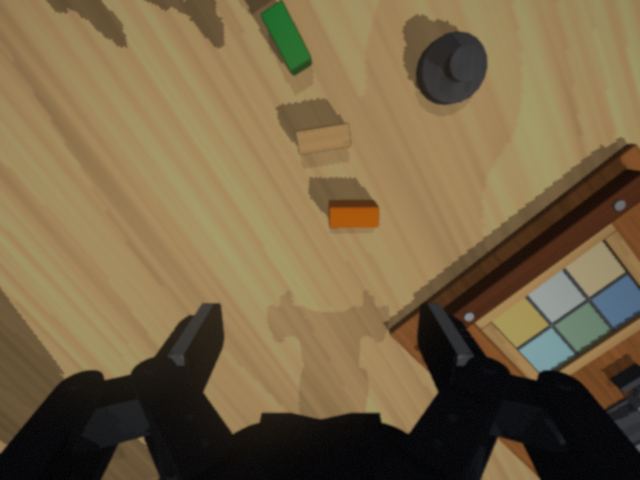

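```bash
python3 - <<'E'
import cv2
a=cv2.imread("pics/wB.png"); cv2.imwrite("pics/wBc.png",cv2.resize(a[100:170,275:375],(800,560),interpolation=cv2.INTER_CUBIC))
E
```

```text
(no output)
```

View pics/wBc.png

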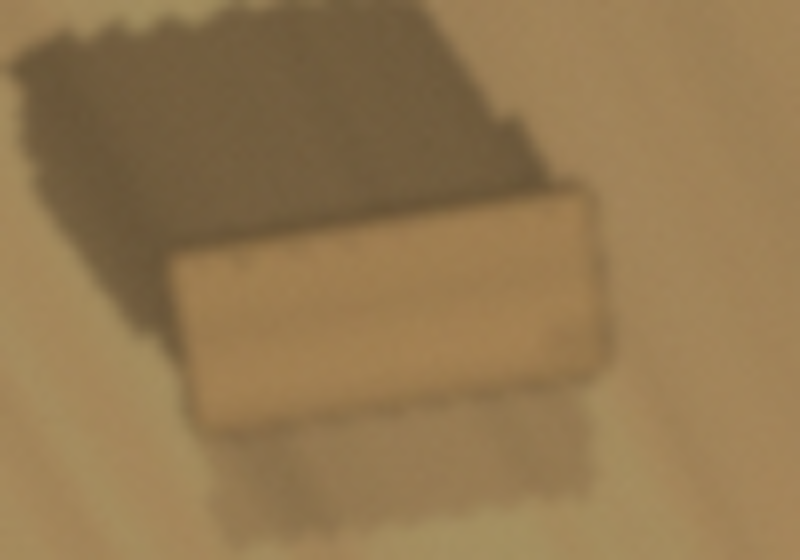

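```bash
cat >> h.py <<'E'
def tool_delta(target_xy, z, yaw):
    o=ctrl.get_obs(); M=R.from_euler('xyz',o["ee_rot"]).as_matrix()
    d=M.T@(np.array([*target_xy,z])-o["tool_pos"]); t=-(yaw-o["ee_rot"][2])
    return d.round(4), round((t+np.pi/2)%np.pi-np.pi/2,4)
E
python3 - <<'E'
from h import *
c=tuple(np.load("camB.npy",allow_pickle=True))
P=np.array([ground("wrist",(275+x/8,100+y/8),.036,c)[:2] for x,y in((168,250),(585,190),(608,378),(200,432))])
print(P.round(4),[np.linalg.norm(P[i]-P[i-1]).round(4) for i in range(4)],P.mean(0))
d=P[1]-P[0]+P[2]-P[3]; a=np.arctan2(d[1],d[0]); print(a)  # long axis=tool y -> yaw=a+pi/2
print(tool_delta(P.mean(0),.10,a+np.pi/2),tool_delta(P.mean(0),.005,a+np.pi/2))
E
```

```text
[[0.4454 0.4248]
 [0.4897 0.4065]
 [0.4821 0.3871]
 [0.438  0.4056]] [np.float64(0.0205), np.float64(0.0479), np.float64(0.0209), np.float64(0.0478)] [0.46380211 0.40601523]
-0.39503696328022914
(array([ 0.0706, -0.0009,  0.1192]), np.float64(-0.1354)) (array([ 0.0707, -0.0008,  0.2142]), np.float64(-0.1354))
```

```bash
python3 -m pendant '1 .0706 -.0009 .05 -.135;1 .0706 -.0009 .1 -.135;1 .0706 -.0009 .14 -.135;1 .0706 -.0009 .18 -.135;1 .0706 -.0009 .211 -.135;1 .0706 -.0009 .211 -.135;.4 .0706 -.0009 .211 -.135;.4 .0706 -.0009 .211 -.135;.4 .0706 -.0009 .211 -.135;.4 .0706 -.0009 .211 -.135'
```

```text
clock: 4.55
tool_pos: [0.4681, 0.4052, 0.0119]
ee_rot: [3.139, -0.005, 1.17]
wrist_force: [0.5, -0.2, 8.3]
finger_gap: 0.574
grasp_force: 63.7
```

```bash
python3 -m pendant '.4 0 0 0 0;.4 0 0 0 0'; python3 -m pendant '.4 0 0 -.04 0;.4 0 0 -.08 0;.4 0 0 -.12 0;.4 0 0 -.12 0'
python3 - <<'E'
from h import *
yaw=.235; X=np.array([np.cos(yaw),np.sin(yaw)]);Y=np.array([-X[1],X[0]])
# axis X from shoe; target centre: back face 5 mm before panel near edge (fixture)
c=tuple(np.load("camA.npy",allow_pickle=True))
g=lambda p,z:ground("wrist",p,z,c)[:2]
s=(g((331,173),.031)+g((359,173),.031))/2; p=(g((271,129),.027)+g((413,126),.027))/2
s2=s; print(s@X,g((342,320),.03)@X,p@X,s@Y,p@Y)
t=(s@X)*X+(p@Y-.017)*Y
print(t,tool_delta(t,.15,yaw+np.pi/2),ctrl.get_obs()["tool_pos"],ctrl.get_obs()["ee_rot"])
cv2.imwrite("pics/wC.png",viewer.snapshot("wrist"))
E
```

```text
clock: 4.75
tool_pos: [0.4681, 0.4052, 0.0119]
ee_rot: [3.139, -0.004, 1.17]
wrist_force: [0.2, -1.2, 7.9]
finger_gap: 0.572
grasp_force: 63.7
clock: 5.15
tool_pos: [0.4692, 0.4076, 0.1359]
ee_rot: [3.136, -0.012, 1.171]
wrist_force: [0.1, 0.9, 0.2]
finger_gap: 0.572
grasp_force: 62.7
0.6226542715849733 0.6233217398640039 0.6179942982565939 -0.16692955935088494 -0.11378053743551383
[0.63599154 0.01779473] (array([-0.2938,  0.3055, -0.016 ]), np.float64(-0.6352)) [0.46923893 0.40758549 0.13593604] [ 3.13643056 -0.01211116  1.17058252]
```

View pics/wC.png

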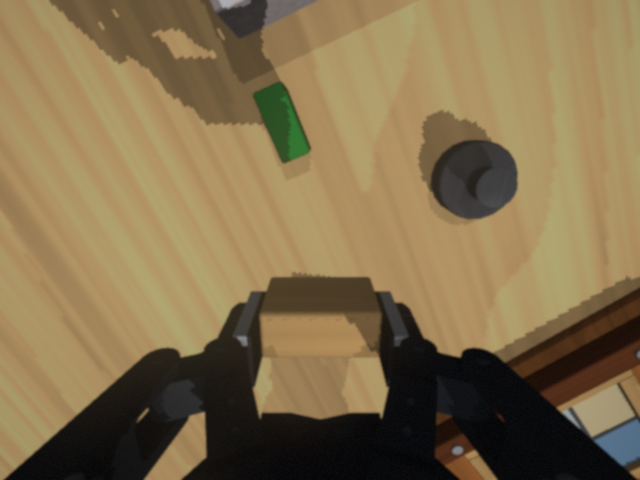

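```bash
python3 -m pendant '.4 -.294 .3055 -.016 -.635;.4 -.294 .3055 -.016 -.635;.4 -.294 .3055 -.016 -.635;.4 -.294 .3055 -.016 -.635;.4 -.294 .3055 -.016 -.635;.4 -.294 .3055 -.016 -.635;.4 -.294 .3055 -.016 -.635;.4 -.294 .3055 -.016 -.635;.4 -.294 .3055 -.016 -.635;.4 -.294 .3055 -.016 -.635'
python3 - <<'E'
from h import *
o=ctrl.get_obs();print(o["tool_pos"],o["ee_rot"],o["joint_positions"].round(2))
np.save("camD.npy",np.array(cam("wrist"),dtype=object),allow_pickle=True)
cv2.imwrite("pics/wD.png",viewer.snapshot("wrist"))
print(tool_delta((.63599,.01779),.05,.235+np.pi/2))
E
```

```text
clock: 6.2
tool_pos: [0.6338, 0.0071, 0.1435]
ee_rot: [-3.14, 0.003, 1.796]
wrist_force: [-0.4, -0.0, -0.4]
finger_gap: 0.575
grasp_force: 62.7
[0.63384817 0.00709228 0.14354531] [-3.13970074  0.00347207  1.7962046 ] [ 0.29  0.64 -0.54  1.87  0.46  0.76 -0.29]
(array([0.0059, 0.0048, 0.0938]), np.float64(-0.0053))
```

View pics/wD.png

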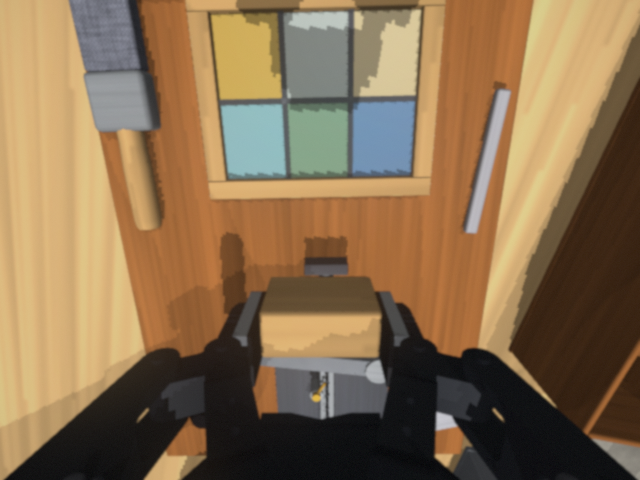

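```bash
python3 - <<'E'
from h import *
c=tuple(np.load("camD.npy",allow_pickle=True)); print(c[0])
g=lambda p,z:ground("wrist",p,z,c)[:2]
yaw=.235; X=np.array([np.cos(yaw),np.sin(yaw)]);Y=np.array([-X[1],X[0]])
for n,p,z in (("sL",(305,259),.031),("sR",(348,259),.031),("pl",(210,199),.027),("pr",(430,195),.027)):
    v=g(p,z);print(n,v.round(4),(v@X).round(4),(v@Y).round(4))
v=g((430,195),.027)-g((210,199),.027); print(np.linalg.norm(v),np.arctan2(v[1],v[0]))
o=ctrl.get_obs(); t=o["tool_pos"][:2]; print("tcp",t@X,t@Y,o["ee_rot"])
# fixture edges for yaw: board left edge (105,140)-(143,340), right (530,0)-(482,340)
for a,b in(((108,150),(143,340)),((531,10),(482,345))):
    w=g(a,.012)-g(b,.012); print("edge yaw",np.arctan2(-w[0],w[1]))
E
```

```text
[0.61653186 0.08799566 0.28564669]
sL [ 0.6271 -0.0169] 0.6059 -0.1625
sR [ 0.6609 -0.0091] 0.6406 -0.1628
pl [0.5452 0.0139] 0.5334 -0.1134
pr [0.7098 0.055 ] 0.7031 -0.1118
0.16971842514415136 0.24430828763485007
tcp 0.6179642175237797 -0.13657096019671439 [-3.13977115e+00  8.91348676e-04  1.80054368e+00]
edge yaw 0.21498677850304512
edge yaw 0.25371998604501983
```

```bash
python3 - <<'E'
from h import *
for z in(.05,.0245): print(tool_delta((.636,.0199),z,.235+np.pi/2))
E
```

```text
(array([0.0079, 0.0053, 0.0938]), np.float64(-0.0053))
(array([0.008 , 0.0054, 0.1193]), np.float64(-0.0053))
```

```bash
python3 -m pendant '.4 .008 .0053 .03 -.005;.4 .008 .0053 .06 -.005;.4 .008 .0053 .09 -.005;.4 .008 .0053 .09 -.005;.4 .008 .0053 .09 -.005'
python3 - <<'E'
from h import *
for z in(.0245,): print(tool_delta((.636,.0199),z,.235+np.pi/2))
E
```

```text
clock: 6.75
tool_pos: [0.6352, 0.0254, 0.0547]
ee_rot: [-3.14, -0.001, 1.813]
wrist_force: [1.2, -0.4, -0.7]
finger_gap: 0.571
grasp_force: 62.7
(array([-0.0055, -0.0005,  0.0302]), np.float64(0.0077))
```

```bash
python3 -m pendant '.4 -.0055 -.0005 .01 .007;.4 -.0055 -.0005 .02 .007;.4 -.0055 -.0005 .025 .007;.4 -.0055 -.0005 .025 .007'
python3 - <<'E'
from h import *
for z in(.0245,): print(tool_delta((.636,.0199),z,.235+np.pi/2), ctrl.get_obs()["wrist_force"])
E
```

```text
clock: 7.15
tool_pos: [0.6366, 0.0176, 0.0292]
ee_rot: [-3.14, -0.0, 1.803]
wrist_force: [-0.4, -0.1, -0.1]
finger_gap: 0.572
grasp_force: 62.7
(array([ 0.0023, -0.    ,  0.0047]), np.float64(-0.0023)) [-0.37639032 -0.13997875 -0.07150604]
```

```bash
python3 -m pendant '.4 .002 0 .003 -.002;.4 .002 0 .005 -.002;.4 .002 0 .006 -.002;.4 .002 0 .006 -.002'
```

```text
clock: 7.55
tool_pos: [0.6368, 0.0202, 0.024]
ee_rot: [3.141, -0.0, 1.806]
wrist_force: [-0.3, 0.4, -1.4]
finger_gap: 0.571
grasp_force: 62.7
```

```bash
python3 -m pendant '.4 0 0 .001 0;.4 0 0 .0015 0;.4 0 0 .0015 0'
```

```text
clock: 7.85
tool_pos: [0.6368, 0.0201, 0.0238]
ee_rot: [3.141, 0.001, 1.806]
wrist_force: [-3.4, -0.5, 8.9]
finger_gap: 0.57
grasp_force: 64.0
```

```bash
python3 -m pendant '.7 0 0 0 0;.9 0 0 0 0;.9 0 0 0 0;.9 0 0 -.03 0;.9 0 0 -.07 0;.9 0 0 -.12 0;.9 -.05 0 -.16 0;.9 -.09 0 -.17 0;.9 -.09 0 -.17 0;.9 -.09 0 -.17 0'
python3 - <<'E'
from h import *
np.save("camE.npy",np.array(cam("wrist"),dtype=object),allow_pickle=True)
a=viewer.snapshot("wrist")
cv2.imwrite("pics/wE.png",a); print(ctrl.get_obs()["tool_pos"])
for q in["handle","pivot","block"]: print(q,[(np.round(d["at"]).tolist(),round(d["conf"],2)) for d in viewer.look_for("wrist",q)][:3])
E
```

```text
clock: 8.85
tool_pos: [0.6581, -0.0709, 0.1925]
ee_rot: [3.141, 0.001, 1.8]
wrist_force: [-0.4, 0.1, -0.2]
finger_gap: 0.896
grasp_force: 0.0
[ 0.65719994 -0.06819358  0.19189377]
handle [([272.0, 255.0], 0.66)]
pivot [([303.0, 196.0], 0.78)]
block [([320.0, 107.0], 0.67)]
```

View pics/wE.png

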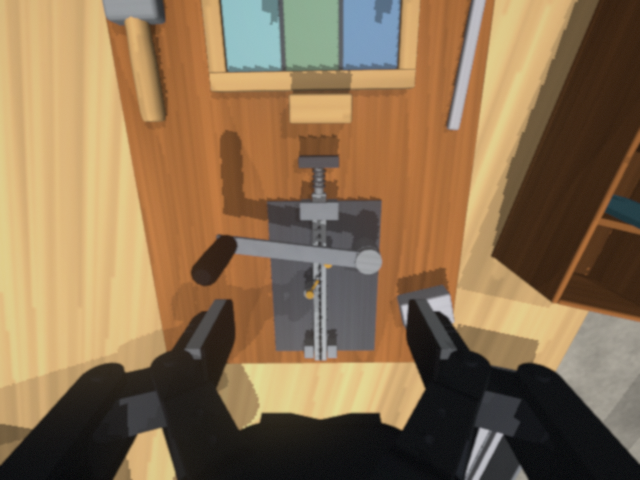

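```bash
python3 - <<'E'
from h import *
c=tuple(np.load("camE.npy",allow_pickle=True)); print(c[0])
g=lambda p,z:ground("wrist",p,z,c)[:2]
yaw=.235; X=np.array([np.cos(yaw),np.sin(yaw)]);Y=np.array([-X[1],X[0]])
for n,p,z in (("top",(204,269),.113),("bot",(227,245),.047),("mid",(214,258),.08),("piv",(369,261),.05),("piv",(369,261),.04),("sL",(299,158),.031),("sR",(339,158),.031),("bL",(291,122),.048),("bR",(350,122),.048),("bfL",(291,94),.048),("bfR",(350,94),.048),("pl",(212,91),.027),("pr",(412,87),.027)):
    v=g(p,z);print(n,z,v.round(4),(v@X).round(4),(v@Y).round(4))
cc=cv2.resize(cv2.imread("pics/wE.png")[215:295,170:390],(792,288),interpolation=cv2.INTER_CUBIC);cv2.imwrite("pics/wEc.png",cc)
E
```

```text
[0.64010364 0.00953699 0.33477974]
top 0.113 [ 0.5819 -0.1049] 0.5415 -0.2375
bot 0.047 [ 0.5819 -0.1108] 0.5401 -0.2433
mid 0.08 [ 0.5799 -0.1105] 0.5383 -0.2425
piv 0.05 [ 0.7096 -0.0956] 0.6679 -0.2582
piv 0.04 [ 0.7121 -0.0993] 0.6694 -0.2624
sL 0.031 [ 0.6284 -0.023 ] 0.6058 -0.1686
sR 0.031 [ 0.6624 -0.015 ] 0.6407 -0.1688
bL 0.048 [0.617  0.0049] 0.6011 -0.1389
bR 0.048 [0.6628 0.0156] 0.6482 -0.1391
bfL 0.048 [0.6128 0.0252] 0.6018 -0.1182
bfR 0.048 [0.6576 0.0356] 0.6478 -0.1185
pl 0.027 [0.5462 0.0136] 0.5344 -0.114
pr 0.027 [0.7076 0.0544] 0.7008 -0.1119
```

View pics/wEc.png

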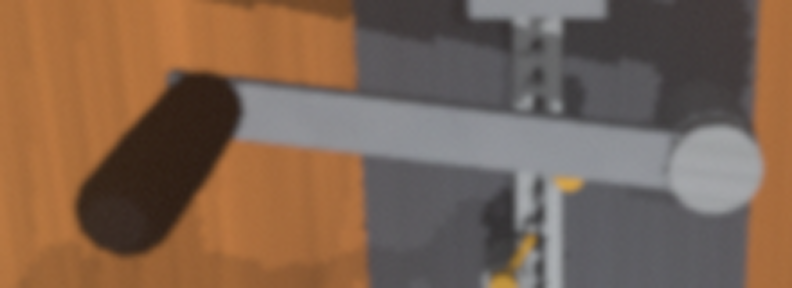

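```bash
python3 - <<'E'
from h import *
print(tool_delta((.5827,-.1104),.17,.235))
E
```

```text
(array([-0.0264, -0.0825,  0.0215]), np.float64(-1.5677))
```

```bash
python3 -m pendant '.9 -.0264 -.0825 .0215 .15;.9 -.0264 -.0825 .0215 .3;.9 -.0264 -.0825 .0215 .45;.9 -.0264 -.0825 .0215 .6;.9 -.0264 -.0825 .0215 .75;.9 -.0264 -.0825 .0215 .9;.9 -.0264 -.0825 .0215 1.05;.9 -.0264 -.0825 .0215 1.2;.9 -.0264 -.0825 .0215 1.35;.9 -.0264 -.0825 .0215 1.5'; python3 -m pendant '.9 0 0 0 .0677;.9 0 0 0 .0677;.9 0 0 0 .0677'
python3 - <<'E'
from h import *
print(tool_delta((.5827,-.1104),.066,.235), ctrl.get_obs()["joint_positions"].round(2))
np.save("camF.npy",np.array(cam("wrist"),dtype=object),allow_pickle=True)
cv2.imwrite("pics/wF.png",viewer.snapshot("wrist"))
E
```

```text
clock: 10.05
tool_pos: [0.5831, -0.1102, 0.1702]
ee_rot: [-3.14, 0.001, 0.303]
wrist_force: [0.8, 0.1, 0.1]
finger_gap: 0.9
grasp_force: 0.0
clock: 10.35
tool_pos: [0.5833, -0.111, 0.1704]
ee_rot: [-3.141, 0.001, 0.242]
wrist_force: [-0.8, -0.4, -0.8]
finger_gap: 0.898
grasp_force: 0.0
(array([-0.0003, -0.0006,  0.1044]), np.float64(0.007)) [ 0.23  0.51 -0.16  1.95  0.12  0.69 -1.34]
```

View pics/wF.png

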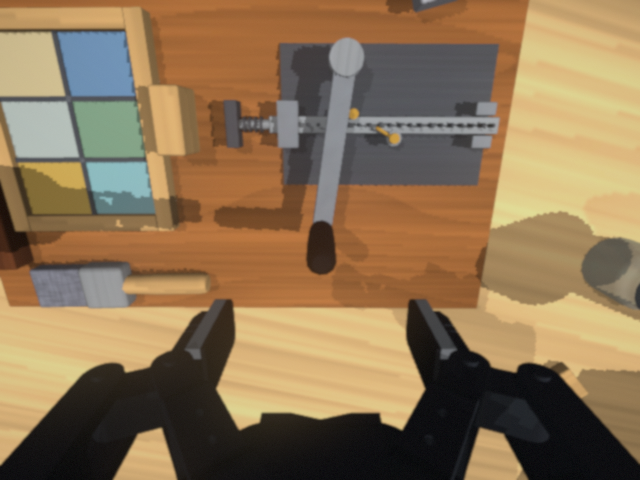

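```bash
python3 - <<'E'
from h import *
c=tuple(np.load("camF.npy",allow_pickle=True))
g=lambda p,z:ground("wrist",p,z,c)[:2]
yaw=.235; X=np.array([np.cos(yaw),np.sin(yaw)]);Y=np.array([-X[1],X[0]])
for n,p,z in (("top",(321,262),.113),("bot",(320,230),.05),("piv",(346,57),.05),("shoe",(226,123),.031),("blockback",(198,120),.048),("blockfront",(157,120),.048),("panel",(147,60),.027),("panel",(172,180),.027)):
    v=g(p,z);print(n,z,v.round(4),(v@X).round(4),(v@Y).round(4))
o=ctrl.get_obs()["tool_pos"][:2];print(o@X,o@Y)
a=cv2.imread("pics/wF.png"); print(a[123,185:270:2].sum(1).tolist())
E
```

```text
top 0.113 [ 0.5821 -0.1111] 0.5402 -0.2436
bot 0.05 [ 0.5834 -0.11  ] 0.5417 -0.2428
piv 0.05 [ 0.7093 -0.0975] 0.6671 -0.26
shoe 0.031 [ 0.6453 -0.0187] 0.6233 -0.1685
blockback 0.048 [ 0.6436 -0.0027] 0.6253 -0.1525
blockfront 0.048 [0.6364 0.0266] 0.6251 -0.1223
panel 0.027 [0.6755 0.0471] 0.6679 -0.1115
panel 0.027 [0.5893 0.0194] 0.5776 -0.1184
0.5413921013436351 -0.24413130804588878
[305, 309, 308, 298, 300, 300, 296, 280, 281, 281, 274, 279, 273, 249, 217, 210, 212, 219, 219, 222, 232, 259, 261, 261, 262, 265, 237, 257, 317, 296, 306, 319, 281, 392, 392, 265, 315, 331, 310, 439, 469, 461, 428]
```

```bash
python3 -m pendant '.9 0 0 .04 .007;.9 0 0 .08 .007;.9 0 0 .104 .007;.9 0 0 .104 .007;0 0 0 .104 .007;0 0 0 .104 .007;0 0 0 .104 .007;0 0 0 .104 .007;0 0 0 .104 .007'
```

```text
clock: 11.3
tool_pos: [0.5844, -0.1125, 0.0684]
ee_rot: [3.141, -0.002, 0.231]
wrist_force: [-1.2, 0.1, 7.1]
finger_gap: 0.221
grasp_force: 58.3
```

```bash
python3 -m pendant '0 -.001 .01 -.003 -.07;0 -.001 .02 -.003 -.14;0 -.001 .03 -.003 -.21;0 0 .038 -.003 -.27;0 0 .040 -.003 -.28;0 0 .040 -.003 -.28'
```

```text
clock: 11.9
tool_pos: [0.5925, -0.1452, 0.0686]
ee_rot: [-3.135, -0.003, 0.513]
wrist_force: [1.5, 10.8, -8.6]
finger_gap: 0.219
grasp_force: 63.1
```

```bash
cat > f.py <<'E'
from h import *
import sys
yaw=.235; X=np.array([np.cos(yaw),np.sin(yaw)]);Y=np.array([-X[1],X[0]])
o=ctrl.get_obs(); t=o["tool_pos"][:2]; f=o["wrist_force"]
print("X %.4f Y %.4f F(X,Y,z) %.1f %.1f %.1f"%(t@X,t@Y,f[:2]@X,f[:2]@Y,f[2]))
E
python3 -m pendant '0 -.001 -.012 .002 .07;0 -.001 -.022 .002 .14;0 -.001 -.032 .002 .21;0 0 -.038 .002 .25' >/dev/null; python3 f.py; python3 -m pendant '0 0 -.004 0 .03;0 0 -.008 0 .03;0 0 -.008 0 .03'>/dev/null; python3 f.py
```

```text
X 0.5420 Y -0.2486 F(X,Y,z) 18.7 -3.2 -19.0
X 0.5427 Y -0.2428 F(X,Y,z) 17.5 -3.8 -18.4
```

```bash
python3 -m pendant '0 .001 -.002 .001 0;0 .002 -.003 .002 0;0 .002 -.003 .002 0'; python3 f.py; python3 -c "
from h import *;o=ctrl.get_obs();print(o['torque'],o['joint_positions'].round(3),o['qvel'].round(3))"
```

```text
clock: 12.9
tool_pos: [0.5843, -0.1097, 0.0686]
ee_rot: [3.134, -0.02, 0.229]
wrist_force: [13.8, -4.7, -3.2]
finger_gap: 0.22
grasp_force: 63.9
X 0.5427 Y -0.2427 F(X,Y,z) 12.3 -7.7 -3.2
[-0.51505928 -2.17207851 -0.18325478] [ 0.194  0.65  -0.119  2.022  0.164  0.457 -1.389] [ 0.003 -0.    -0.001  0.004 -0.001 -0.007  0.003]
```

```bash
python3 -m pendant '0 .002 .012 0 -.07;0 .002 .024 0 -.14;0 .003 .034 0 -.21;0 .003 .042 0 -.28;0 .003 .044 0 -.28;0 .003 .044 0 -.28' >/dev/null; python3 f.py; python3 -m pendant '0 0 -.012 0 .07;0 0 -.022 0 .14;0 0 -.032 0 .21;0 0 -.038 0 .25' >/dev/null; python3 f.py; python3 -m pendant '0 0 -.004 0 .03;0 0 -.008 0 .03;0 0 -.008 0 .03'>/dev/null; python3 f.py
python3 - <<'E'
from h import *
c=cam("wrist"); a=viewer.snapshot("wrist"); cv2.imwrite("pics/s2.png",a)
yaw=.235; X=np.array([np.cos(yaw),np.sin(yaw)]);Y=np.array([-X[1],X[0]])
# sample intensity along fixture axis at shoe-top height
for y in np.arange(-.180,-.110,.002):
    w=.6232*X+y*Y; u,v=proj("wrist",[w[0],w[1],.031],c).round().astype(int)
    print(f"{y:.3f}:{a[v,u].tolist()}",end=" ")
E
```

```text
X 0.5425 Y -0.2793 F(X,Y,z) 6.7 4.7 5.6
X 0.5422 Y -0.2462 F(X,Y,z) 25.0 -5.3 -18.7
X 0.5428 Y -0.2427 F(X,Y,z) 23.3 -9.5 -16.8
-0.180:[118, 117, 119] -0.178:[112, 109, 111] -0.176:[173, 171, 169] -0.174:[104, 102, 104] -0.172:[127, 126, 128] -0.170:[99, 98, 101] -0.168:[137, 135, 134] -0.166:[77, 78, 81] -0.164:[98, 93, 97] -0.162:[113, 108, 110] -0.160:[112, 107, 108] -0.158:[113, 108, 109] -0.156:[109, 103, 105] -0.154:[65, 76, 99] -0.152:[41, 69, 105] -0.150:[43, 70, 106] -0.148:[72, 111, 142] -0.146:[85, 128, 162] -0.144:[85, 127, 160] -0.142:[84, 126, 159] -0.140:[86, 130, 163] -0.138:[87, 132, 165] -0.136:[88, 132, 166] -0.134:[86, 130, 162] -0.132:[87, 130, 163] -0.130:[118, 178, 221] -0.128:[138, 210, 243] -0.126:[144, 219, 247] -0.124:[147, 222, 249] -0.122:[148, 222, 249] -0.120:[147, 221, 249] -0.118:[142, 218, 247] -0.116:[140, 214, 245] -0.114:[142, 216, 246] -0.112:[143, 219, 247]
```

```bash
python3 -m pendant '0 .006 0 0 0;0 .012 0 0 0;0 .016 0 0 0;0 .016 0 0 0' >/dev/null; python3 f.py;  python3 -m pendant '0 0 .012 0 -.07;0 0 .024 0 -.14;0 0 .034 0 -.21;0 0 .042 0 -.28;0 0 .044 0 -.28;0 0 .044 0 -.28' >/dev/null; python3 f.py; python3 -m pendant '0 .003 -.0115 0 .07;0 .006 -.021 0 .14;0 .009 -.031 0 .21;0 .0105 -.0365 0 .25' >/dev/null; python3 f.py; python3 -m pendant '0 0 -.004 0 .03;0 0 -.008 0 .03;0 0 -.008 0 .03'>/dev/null; python3 f.py
```

```text
X 0.5424 Y -0.2427 F(X,Y,z) -2.8 -7.5 10.6
X 0.5423 Y -0.2793 F(X,Y,z) -3.1 5.2 13.3
X 0.5421 Y -0.2445 F(X,Y,z) -2.8 -4.7 9.2
X 0.5424 Y -0.2426 F(X,Y,z) -1.5 -10.4 8.4
```

```bash
cat > s.py <<'E'
from h import *
c=cam("wrist"); a=viewer.snapshot("wrist").astype(int)
yaw=.235; X=np.array([np.cos(yaw),np.sin(yaw)]);Y=np.array([-X[1],X[0]])
def line(x,z,y0,y1,s=.001):
    r=[]
    for y in np.arange(y0,y1,s):
        w=x*X+y*Y; u,v=proj("wrist",[w[0],w[1],z],c).round().astype(int)
        r.append(a[v,u,2]-a[v,u,0] if 0<=u<640 and 0<=v<480 else -999)
    return r
# warmth (red-blue): grey shoe ~0, wood large
r=line(.6232,.031,-.170,-.110); print("shoe edge",next(-.170+.001*i for i in range(5,60) if r[i]>20 and min(r[i:i+3])>20))
for x in(.56,.69): print("panel line",x,line(x,.027,-.125,-.100))
E
python3 s.py;  python3 -m pendant '0 0 .012 -.001 -.07;0 0 .024 -.002 -.14;0 0 .034 -.002 -.21;0 0 .042 -.002 -.28;0 0 .044 -.002 -.28;0 0 .044 -.002 -.28' >/dev/null; python3 f.py; python3 -m pendant '0 .003 -.0115 0 .07;0 .006 -.021 0 .14;0 .009 -.031 0 .21' >/dev/null; python3 f.py; python3 -m pendant '0 .0005 -.0055 0 .04' >/dev/null; python3 f.py; python3 -m pendant '0 0 -.004 0 .03;0 0 -.008 0 .03;0 0 -.008 0 .03'>/dev/null; python3 f.py; python3 s.py
```

```text
shoe edge -0.14600000000000002
panel line 0.56 [np.int64(67), np.int64(68), np.int64(60), np.int64(46), np.int64(43), np.int64(43), np.int64(43), np.int64(41), np.int64(41), np.int64(40), np.int64(41), np.int64(54), np.int64(75), np.int64(82), np.int64(84), np.int64(84), np.int64(84), np.int64(84), np.int64(85), np.int64(86), np.int64(86), np.int64(87), np.int64(87), np.int64(86), np.int64(77)]
panel line 0.69 [-999, -999, -999, -999, -999, -999, -999, -999, -999, -999, -999, -999, -999, -999, -999, -999, -999, -999, -999, -999, -999, -999, -999, -999, -999]
X 0.5422 Y -0.2786 F(X,Y,z) 1.8 1.6 0.4
X 0.5415 Y -0.2490 F(X,Y,z) 2.5 -3.7 -1.8
X 0.5421 Y -0.2428 F(X,Y,z) 2.6 -4.9 -2.6
X 0.5422 Y -0.2426 F(X,Y,z) 4.5 -15.0 -5.7
shoe edge -0.138
panel line 0.56 [np.int64(68), np.int64(66), np.int64(62), np.int64(45), np.int64(40), np.int64(43), np.int64(43), np.int64(42), np.int64(40), np.int64(40), np.int64(41), np.int64(50), np.int64(72), np.int64(84), np.int64(84), np.int64(83), np.int64(84), np.int64(84), np.int64(84), np.int64(86), np.int64(87), np.int64(87), np.int64(86), np.int64(86), np.int64(82)]
panel line 0.69 [-999, -999, -999, -999, -999, -999, -999, -999, -999, -999, -999, -999, -999, -999, -999, -999, -999, -999, -999, -999, -999, -999, -999, -999, -999]
```

```bash
python3 -m pendant '0 0 .012 -.0005 -.07;0 0 .024 -.0005 -.14;0 0 .036 -.0005 -.21;0 0 .044 -.0005 -.28;0 0 .047 -.0005 -.28;0 0 .047 -.0005 -.28' >/dev/null; python3 f.py; python3 -m pendant '0 .003 -.0115 0 .07;0 .006 -.021 0 .14' >/dev/null; python3 f.py;  python3 -m pendant '0 .0015 -.0095 0 .07' >/dev/null; python3 f.py; python3 -m pendant '0 .0003 -.003 0 .04' >/dev/null; python3 f.py; python3 -m pendant '0 0 -.002 0 0' >/dev/null;python3 f.py; python3 s.py|head -2
```

```text
X 0.5419 Y -0.2793 F(X,Y,z) 4.0 1.9 -2.1
X 0.5405 Y -0.2596 F(X,Y,z) 1.5 -2.4 -2.3
X 0.5410 Y -0.2507 F(X,Y,z) 3.4 -3.8 -4.2
X 0.5413 Y -0.2474 F(X,Y,z) 3.1 -4.3 -4.1
X 0.5415 Y -0.2464 F(X,Y,z) 3.9 -6.5 -5.2
shoe edge -0.133
panel line 0.56 [np.int64(68), np.int64(68), np.int64(65), np.int64(66), np.int64(52), np.int64(44), np.int64(40), np.int64(40), np.int64(42), np.int64(40), np.int64(41), np.int64(40), np.int64(40), np.int64(52), np.int64(64), np.int64(82), np.int64(84), np.int64(84), np.int64(85), np.int64(85), np.int64(84), np.int64(85), np.int64(88), np.int64(86), np.int64(87)]
```

```bash
for i in 1; do python3 -m pendant '0 0 -.002 0 .02' >/dev/null;python3 f.py; python3 -m pendant '0 0 -.002 0 0'>/dev/null; python3 f.py; python3 -m pendant '0 0 -.002 0 0;0 0 -.003 0 0'>/dev/null; python3 f.py; done; python3 s.py|head -2
```

```text
X 0.5416 Y -0.2453 F(X,Y,z) 4.1 -4.4 -4.9
X 0.5418 Y -0.2437 F(X,Y,z) 5.3 -7.9 -5.4
X 0.5420 Y -0.2427 F(X,Y,z) 5.2 -10.2 -7.7
shoe edge -0.133
panel line 0.56 [np.int64(75), np.int64(67), np.int64(67), np.int64(66), np.int64(61), np.int64(44), np.int64(41), np.int64(41), np.int64(41), np.int64(41), np.int64(41), np.int64(41), np.int64(41), np.int64(50), np.int64(73), np.int64(80), np.int64(84), np.int64(85), np.int64(84), np.int64(85), np.int64(85), np.int64(85), np.int64(87), np.int64(87), np.int64(88)]
```

```bash
python3 -m pendant '0 .002 .012 .001 -.07;0 .003 .024 .001 -.14;0 .003 .036 .001 -.21;0 .003 .043 .001 -.28;0 .003 .046 .001 -.28;0 .003 .046 .001 -.28' >/dev/null; python3 f.py; python3 -m pendant '0 .003 -.0115 0 .07;0 .006 -.021 0 .14' >/dev/null; python3 f.py;  python3 -m pendant '0 .0015 -.0095 0 .07' >/dev/null; python3 f.py; python3 s.py|head -2
```

```text
X 0.5418 Y -0.2793 F(X,Y,z) -4.5 7.8 11.9
X 0.5405 Y -0.2633 F(X,Y,z) -4.2 -4.1 8.2
X 0.5406 Y -0.2547 F(X,Y,z) -4.5 -5.5 7.4
shoe edge -0.133
panel line 0.56 [np.int64(68), np.int64(66), np.int64(65), np.int64(61), np.int64(55), np.int64(40), np.int64(38), np.int64(39), np.int64(38), np.int64(38), np.int64(38), np.int64(39), np.int64(39), np.int64(46), np.int64(71), np.int64(77), np.int64(82), np.int64(82), np.int64(82), np.int64(83), np.int64(83), np.int64(84), np.int64(86), np.int64(86), np.int64(85)]
```

```bash
python3 -m pendant '0 .0005 -.004 .001 .04' >/dev/null; python3 f.py; python3 -m pendant '0 0 -.003 0 .02' >/dev/null;python3 f.py;python3 -m pendant '0 0 -.002 0 0' >/dev/null;python3 f.py;python3 -m pendant '0 0 -.002 0 0' >/dev/null;python3 f.py;  python3 s.py|head -2
```

```text
X 0.5410 Y -0.2515 F(X,Y,z) -6.9 -6.3 17.5
X 0.5412 Y -0.2493 F(X,Y,z) -4.4 -7.1 11.8
X 0.5413 Y -0.2480 F(X,Y,z) -4.5 -8.9 11.3
X 0.5415 Y -0.2471 F(X,Y,z) -3.2 -10.2 10.2
shoe edge -0.133
panel line 0.56 [np.int64(70), np.int64(66), np.int64(66), np.int64(66), np.int64(55), np.int64(42), np.int64(40), np.int64(40), np.int64(41), np.int64(40), np.int64(39), np.int64(39), np.int64(39), np.int64(47), np.int64(68), np.int64(82), np.int64(84), np.int64(84), np.int64(83), np.int64(84), np.int64(85), np.int64(85), np.int64(86), np.int64(86), np.int64(86)]
```

```bash
python3 -m pendant '0 0 -.003 -.001 0' >/dev/null;python3 f.py;python3 -m pendant '0 0 -.003 -.001 .01;0 0 -.003 -.001 .01' >/dev/null;python3 f.py;python3 -m pendant '0 0 -.002 0 .01;0 0 -.003 0 .01' >/dev/null;python3 f.py
```

```text
X 0.5417 Y -0.2453 F(X,Y,z) 0.3 -12.9 -4.9
X 0.5420 Y -0.2431 F(X,Y,z) 0.2 -13.7 -4.4
X 0.5421 Y -0.2427 F(X,Y,z) 0.9 -20.4 -7.0
```

```bash
python3 -m pendant '0 0 .005 .001 0;.4 0 .005 .001 0;.7 0 .005 .001 0;.7 0 .005 .001 0;.7 0 .005 0 0;.7 0 .005 -.04 0;.7 0 .005 -.08 0;.7 0 .005 -.12 0;.7 0 .005 -.15 0;.7 0 .005 -.15 0'; python3 - <<'E'
from h import *
c=cam("wrist"); a=viewer.snapshot("wrist"); cv2.imwrite("pics/end.png",a); cv2.imwrite("pics/endtop.png",viewer.snapshot("top"))
g=lambda p,z:ground("wrist",p,z,c)[:2]
yaw=.235; X=np.array([np.cos(yaw),np.sin(yaw)]);Y=np.array([-X[1],X[0]])
for q,z in(("handle",.08),("block",.04),("pivot",.05)):
    for d in viewer.look_for("wrist",q)[:2]: v=g(d["at"],z); print(q,d["conf"],np.round(d["at"]),v@X,v@Y)
for n in("top",):
  for q in["block","panel","fence","tin","brush","came","jar","weight","offcut"]:
    print(n,q,[(np.round(d["at"]).tolist(),round(d["conf"],2)) for d in viewer.look_for(n,q)][:3])
# top: panel far edge vs fence: before / after difference near the panel
b=cv2.imread("pics/top0.png"); e=cv2.imread("pics/endtop.png")
for im in(b,e):
  print([ (im[v,u].astype(int)).tolist() for u,v in [tuple(proj("top",[*(0.6*X+y*Y),.027]).round().astype(int)) for y in np.arange(.010,.046,.003)]])
E
```

```text
clock: 21.85
tool_pos: [0.5867, -0.1027, 0.2232]
ee_rot: [3.139, -0.008, 0.232]
wrist_force: [0.4, -0.7, 0.3]
finger_gap: 0.699
grasp_force: 0.0
handle 0.65 [342. 155.] 0.6051615571852592 -0.2546904060556428
block 0.75 [197. 126.] 0.6281094080344707 -0.12437229911738483
pivot 0.67 [318. 136.] 0.6190926764568283 -0.2341929756333157
top block [([380.0, 260.0], 0.55), ([226.0, 310.0], 0.52), ([166.0, 299.0], 0.52)]
top panel [([306.0, 252.0], 0.59), ([476.0, 249.0], 0.29)]
top fence [([275.0, 262.0], 0.78)]
top tin [([388.0, 193.0], 0.69)]
top brush [([314.0, 302.0], 0.94)]
top came [([305.0, 207.0], 0.49)]
top jar [([476.0, 250.0], 0.75)]
top weight [([200.0, 259.0], 0.69), ([382.0, 256.0], 0.39)]
top offcut [([480.0, 307.0], 0.68), ([304.0, 252.0], 0.41)]
[[110, 113, 113], [75, 107, 132], [83, 120, 148], [80, 118, 149], [86, 128, 158], [73, 107, 127], [32, 42, 63], [19, 30, 60], [28, 40, 69], [22, 35, 64], [12, 29, 63], [28, 41, 71]]
[[149, 150, 142], [100, 117, 128], [96, 133, 159], [89, 130, 161], [95, 135, 168], [94, 134, 164], [71, 98, 123], [25, 40, 70], [22, 38, 71], [35, 47, 75], [35, 49, 79], [24, 41, 76]]
```

```bash
python3 -c "
from workcell import ctrl
print(ctrl.finish_job())"
```

```text
the job is handed in; nothing more can be done
None
```

The job is handed in at about 22 s. The block stands between the shoe and the panel. The panel nipped on the fifth stroke, the sixth gave the one extra click, and I let go of the lever. From the pull at the handle I estimate about 27–29 N at the shoe, though I could not measure it directly.

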